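Freshen and load the desiccator

ROBOT

A 7-joint arm with a two-finger parallel gripper is mounted at the origin on the work surface. World frame = base frame: x ahead of the robot, y to its left, z up, the work surface at z = 0. Lengths are in m, angles in rad, forces in N, time in s.
With the tool pointing down it reaches from about 0.425 to 1.025 m from the base axis. Payload 9.4 kg.
Tool frame: the origin (TCP) lies between the finger pads; the fingertips stand ctrl.tip_extent ahead of it and the grasp point (between the pads) lies 3 mm ahead of it (ctrl.tip_extent is the distance from the TCP to the fingertips, in m); z points along the fingers, y is the line along which they close (so a half turn about z gives the same grasp; the last joint's range is limited). The gripper opens to 85 mm and grips with 20 to 120 N. Pads are 22 mm wide; open, the fingers measure 114 mm over their backs; the gripper's body (76 mm by 85 mm) begins 54 mm behind the grasp point. The pads swing forward as they close: fully open they stand 13 mm farther back than shut.
Start: joints at [-1.248, 0.599, -0.003, 1.599, 0.002, 0.943, -0.08], TCP at [0.282, 0.668, 0.232] pointing down, gripper open.
Joint ranges: [-2.57, 2.57], [-0.35, 1.97], [-1.29, 1.29], [0.11, 2.56], [-1.05, 4.19], [0.11, 1.86], [-2.63, 2.63]. Speed limits (rad/s): [2.22, 2.22, 3.01, 3.01, 3.14, 3.14, 3.14].

INTERFACE

Orientations are given as a unit quaternion [w, x, y, z].
In Python, from cell import ctrl gives the robot as it stands. Calls block until the motion is done:
- ctrl.move_to(position, orientation): joint-space move of the TCP to a pose.
- ctrl.movel(position, rot=None, rate=0.15, guard=None): straight line of the TCP; rot=None keeps the orientation; rate is the mean speed in m/s. With guard (N) it stops when the force on the tool has changed by that much, and returns True; else False.
- ctrl.movej(angles): joint-space move.
- ctrl.gripper_to(opening): opening from 0.0 (shut) to 1.0 (fully open); the grip force is fixed at half the most; returns when the fingers have stopped.
- ctrl.pause(seconds).
- ctrl.solve_ik(position, orientation): joint angles nearest the present ones, or None.
- ctrl.read_state(): the state.
- ctrl.camera(name): name is "scene" or "top" or "wrist"; returns the picture (420x560x3 uint8, red, green, blue); there is no depth.
- ctrl.get_calibration(name): a dict with "camera_matrix" (3x3 intrinsics, pixels), "k1" (the pictures are not rectified: a ray, as slopes to the right and down, at radius r is drawn at 1 + k1 r^2 times it, then the intrinsics apply), "rvec" (rotation vector, rad) and "tvec" (3), from world to camera coordinates, as OpenCV has them; the wrist camera has in their place "tool_from_camera" (4x4, takes a point from camera to tool coordinates, whose origin is the TCP and whose axes are the flange's). Camera axes: x right, y down, z forward; pixel columns grow to the right and rows downward; lengths in m; the calibration is good to about 2 mm. A picture is of the moment at which its call begins: read the wrist's pose just before it. get_calibration takes no time and is no camera call.
A pose or a line that the arm cannot do raises ctrl.PlanningError and nothing moves.
- ctrl.finish_job(): hands the job in; it is judged then, once.
Trained networks look in the newest picture that a camera, given by its name, has taken for a name from the list of things; names that differ only in an ending like _2 or _b are one class to them, and where a whole thing is asked for, a point or a joint stands for the part that bears it (a point fixed in the world has none). Each returns a list of dicts, best first, with "p" (0 to 1); they miss things now and then, are a little off and sometimes report something else, mostly with a low value. They report only what shows in the picture. A call takes as long as a camera call.
- ctrl.regions_of(camera, thing): "region" (420x560 bool, what is visible of it) and "location" ([column, row] in pixels, amid what is visible of it).
- ctrl.mark_of(camera, thing): "location" ([column, row] in pixels: a listed point, or the origin of a listed thing).
The state is a dict: "time_s": time; "qpos": joint angles; "joint_velocities": joint speeds; "joint_efforts": joint torques, N m; "ee_pos": TCP position; "ee_rot": TCP orientation; "ft_force": force on the tool from outside, world axes, zero at the start; "wrist_torque": the same for the moment, N m; "opening": opening from 0.0 (shut) to 1.0 (fully open); "grasp_force": force on a finger pad.
Only numpy, scipy, OpenCV 4.12 (cv2) and the standard library are available. Lean on these libraries where they do the work, as an engineer would, in place of code of your own. Each camera call takes 0.05 s, during which the arm holds its last target. There are 200 camera calls.

TASK

Take the steel rod from the rack and gently stir the drying balls in the open desiccator: go right round the bowl at least three times with the rod's end down close to the floor, until every ball has clearly shifted from where it lay, then put the rod back upright in a free hole of the rack, through both shelves and down on its base. Lay the perforated plate flat on its ledge above the balls, knob up, stand every sample jar there is on the bench upright on the plate, and close the desiccator by lowering the dome gently onto the rim, centred, its edge flush with the rim's. Keep the balls in the bowl and leave the other glassware where it stands.

Things in the scene. Friction and masses are not known exactly. Their poses are not given: they have to be found in the camera images.
- desiccator: Base of a small laboratory desiccator, grey plastic, fixed to the bench, open at the top. Origin on its axis at bench level; axes only mark directions (it is round, z up). From below: a bowl of inner radius 56 whose floor is 12 above the bench, with 8 loose drying balls on it; at height 60 a flat ledge from radius 56 out to 75; above it a wall of inner radius 75; at the top, height 90, a flat flange from radius 75 to 92 on which the dome stands (no groove or spigot).
- dome_knob (a point): Clear plastic domed lid of the desiccator, loose, 0.32 to 0.48 kg, standing on the bench on its flange, knob up. This point is the centre of its black knob, on the axis, 103 above the dome's underside; z up. Knob: upright cylinder 32 across, from 90 to 116 above the underside, on a neck 18 across; the shell's top is at 80. Flange radius 92, 8 thick; shell hollow: inside radius 75 up to height 35, narrowing to 66 at height 66, closed above.
- plate_knob (a point): Stainless steel perforated plate, a disc 140 across and 5 thick, loose, 0.22 kg, lying on the bench, with a black lifting knob at its centre. This point is the centre of that knob, on the axis, 24 above the plate's underside; z up. Knob: upright cylinder 22 across, from 14 to 34 above the underside, on a neck 12 across.
- rack: Aluminium rack with two shelves, fixed to the bench. Origin at bench level at the middle; footprint 64 (x) by 146 (y); base plate 10 thick, shelves 5 thick with tops 50 and 90 above the bench, each with three aligned holes of 16 diameter at y = -40, 0 and +40. The hole at y = -40 is taken by a glass test tube 127 tall that stays; the other two are for the rod. The rod starts in the middle hole.
- rod_mid (a point): Stirring rod, plain steel, 12 in diameter and 202 long with a rounded lower end and a button 19 across and 8 high at the top, 90 g, loose. This point is its middle, 100 above its lower end, on its axis; z along the rod, to the button. At the start it stands in the rack, its lower end on the rack's base plate.
- rod_tip (a point): Lower end of the rod, on its axis, z along the rod to the button.
- ball1_center (a point): Centre of drying ball 1 of 8, an amber ball 22 across, 12 g, on the floor of the desiccator's bowl (only the position means anything).
- ball2_center (a point): Centre of drying ball 2 of 8, an amber ball 22 across, 12 g, on the floor of the desiccator's bowl (only the position means anything).
- ball3_center (a point): Centre of drying ball 3 of 8, an amber ball 22 across, 12 g, on the floor of the desiccator's bowl (only the position means anything).
- ball4_center (a point): Centre of drying ball 4 of 8, an amber ball 22 across, 12 g, on the floor of the desiccator's bowl (only the position means anything).
- ball5_center (a point): Centre of drying ball 5 of 8, an amber ball 22 across, 12 g, on the floor of the desiccator's bowl (only the position means anything).
- ball6_center (a point): Centre of drying ball 6 of 8, an amber ball 22 across, 12 g, on the floor of the desiccator's bowl (only the position means anything).
- ball7_center (a point): Centre of drying ball 7 of 8, an amber ball 22 across, 12 g, on the floor of the desiccator's bowl (only the position means anything).
- ball8_center (a point): Centre of drying ball 8 of 8, an amber ball 22 across, 12 g, on the floor of the desiccator's bowl (only the position means anything).
- jar1_mid (a point): Closed sample jar, one of up to four alike (absent ones give None): a white cylinder 40 across with a black cap 41 across, 65 tall in all (the cap is the top 15), 60 to 140 g, heaviest at the bottom, loose, standing on the bench. This point is its centre, 32.5 above its underside; z up.
- jar2_mid (a point): Closed sample jar, one of up to four alike (absent ones give None): a white cylinder 40 across with a black cap 41 across, 65 tall in all (the cap is the top 15), 60 to 140 g, heaviest at the bottom, loose, standing on the bench. This point is its centre, 32.5 above its underside; z up.
- jar3_mid (a point): Closed sample jar, one of up to four alike (absent ones give None): a white cylinder 40 across with a black cap 41 across, 65 tall in all (the cap is the top 15), 60 to 140 g, heaviest at the bottom, loose, standing on the bench. This point is its centre, 32.5 above its underside; z up.
- jar4_mid (a point): Closed sample jar, one of up to four alike (absent ones give None): a white cylinder 40 across with a black cap 41 across, 65 tall in all (the cap is the top 15), 60 to 140 g, heaviest at the bottom, loose, standing on the bench. This point is its centre, 32.5 above its underside; z up.
- small_beaker: Small glass beaker, 60 across and 75 tall, loose, only stands by. Origin at the centre of its underside.
- porcelain_dish: White porcelain dish, 100 across and 40 tall, loose, only stands by. Origin at the centre of its underside.
- powder_pot: White lidded powder pot, 60 across and 90 tall, loose, only stands by. Origin at the centre of its underside.

How it is judged:
By the outcome, as a careful person would: the job done as asked, in the order asked, and still so for the second after the job is handed in, with the robot touching nothing.
Of jar1, jar2, jar3, jar4 only 2 to 4 are there at a start; the rules pass over those that are not, and their reading is None.
At some moment in a run one of plate, jar1, jar2, jar3, jar4 may be knocked a few centimetres aside while the robot is not near it.
It also fails if it takes over 210 s, if anything falls off the work surface, if the arm or the gripper's body presses on something with over 40 N, if the wrist force passes 120 N, or if a joint passes its speed limit or range.

## Working session

There is one attempt and no reset: what is moved stays moved. The work goes in short steps, each a Python script; the robot and the scene stay as the last script left them, time stands still between calls to the robot, and variables do not carry over. Pictures are saved under pics/ and viewed, at most 14 in all, crops included, and the job is handed in when it is done.

```bash
ls; mkdir -p pics
cat > h.py <<'E'
import numpy as np, cv2
from cell import ctrl
def cal(n):
    c=ctrl.get_calibration(n); K=np.array(c["camera_matrix"],float); k1=c["k1"]
    if "rvec" in c:
        R=cv2.Rodrigues(np.array(c["rvec"],float))[0]; t=np.array(c["tvec"],float).ravel()
        return K,k1,R,t
    T=np.array(c["tool_from_camera"]); s=ctrl.read_state(); W=np.eye(4)
    w,x,y,z=s["ee_rot"]
    from scipy.spatial.transform import Rotation as Ro
    W[:3,:3]=Ro.from_quat([x,y,z,w]).as_matrix(); W[:3,3]=s["ee_pos"]
    M=np.linalg.inv(W@T); return K,k1,M[:3,:3],M[:3,3]
def ray(C,px):
    K,k1,R,t=C
    d=np.array([(px[0]-K[0,2])/K[0,0],(px[1]-K[1,2])/K[1,1]])
    u=cv2.undistortPoints(np.array([[px]],float),K,np.array([k1,0,0,0.])).ravel()
    v=R.T@np.array([u[0],u[1],1]); return -R.T@t, v
def at_z(C,px,z):
    o,v=ray(C,px); return o+v*(z-o[2])/v[2]
def proj(C,p):
    K,k1,R,t=C
    return cv2.projectPoints(np.array([p],float),cv2.Rodrigues(R)[0],t,K,np.array([k1,0,0,0.]))[0].ravel()
def snap(n,f=None):
    C=cal(n); im=ctrl.camera(n)
    if f: cv2.imwrite("pics/"+f,im[:,:,::-1])
    return C,im
E
cat > a.py <<'E'
from h import *
hz={"desiccator":0,"dome_knob":.103,"plate_knob":.024,"rack":0,"rod_mid":.110,"rod_tip":.01,"jar1_mid":.0325,"small_beaker":0,"porcelain_dish":0,"powder_pot":0,"ball1_center":.023}
s=ctrl.read_state(); print(s["time_s"],s["ee_pos"],s["ee_rot"],ctrl.tip_extent,s["opening"])
for n in("top","scene"):
    C,_=snap(n,n+"0.png"); print(n,"cam at",(-C[2].T@C[3]).round(3))
    for k,z in hz.items():
        print(k,[(np.round(d["p"],2),np.round(d["location"]).tolist(),at_z(C,d["location"],z)[:2].round(4).tolist()) for d in ctrl.mark_of(n,k)[:10] if d["p"]>.2])
E
python3 a.py
```

```text
pics
0.0 [0.28201717 0.66738883 0.23109487] [-8.35239929e-05  1.98508294e-01  9.80098885e-01 -7.91078910e-04] 0.022 0.9995134824614312
top cam at [0.427 0.053 1.148]
desiccator [(np.float64(0.71), [301.0, 247.0], [0.5208, -0.0115])]
dome_knob [(np.float64(0.95), [175.0, 278.0], [0.4208, 0.3335])]
plate_knob [(np.float64(0.57), [390.0, 288.0], [0.4032, -0.2698])]
rack [(np.float64(0.78), [389.0, 224.0], [0.5963, -0.2778]), (np.float64(0.35), [175.0, 278.0], [0.4208, 0.3621])]
rod_mid [(np.float64(0.59), [400.0, 214.0], [0.6085, -0.2777]), (np.float64(0.28), [308.0, 237.0], [0.538, -0.0247]), (np.float64(0.28), [325.0, 169.0], [0.7329, -0.0714])]
rod_tip [(np.float64(0.42), [301.0, 261.0], [0.478, -0.0104])]
jar1_mid [(np.float64(0.46), [309.0, 232.0], [0.5623, -0.0331])]
small_beaker [(np.float64(0.9), [276.0, 173.0], [0.7491, 0.0675]), (np.float64(0.56), [175.0, 274.0], [0.4317, 0.3621]), (np.float64(0.44), [300.0, 244.0], [0.5282, -0.0079]), (np.float64(0.29), [299.0, 248.0], [0.5159, -0.0047])]
porcelain_dish [(np.float64(0.92), [330.0, 171.0], [0.7579, -0.0998]), (np.float64(0.58)
[... 395 characters left out ...]
4(0.45), [313.0, 321.0], [0.7725, -0.0906])]
dome_knob [(np.float64(0.7), [275.0, 117.0], [0.4195, 0.3435])]
plate_knob [(np.float64(0.82), [125.0, 305.0], [0.4208, -0.2724]), (np.float64(0.75), [233.0, 175.0], [0.3984, 0.1675])]
rack [(np.float64(0.76), [197.0, 353.0], [0.6062, -0.2752])]
rod_mid [(np.float64(0.59), [189.0, 328.0], [0.6065, -0.2804])]
rod_tip [(np.float64(0.49), [275.0, 116.0], [0.3566, 0.4492])]
jar1_mid []
small_beaker [(np.float64(0.9), [341.0, 268.0], [0.7633, 0.0646])]
porcelain_dish [(np.float64(0.45), [271.0, 116.0], [0.3395, 0.4542])]
powder_pot [(np.float64(0.93), [364.0, 153.0], [0.6456, 0.4498])]
ball1_center [(np.float64(0.36), [230.0, 175.0], [0.3911, 0.1634])]
```

View pics/top0.png

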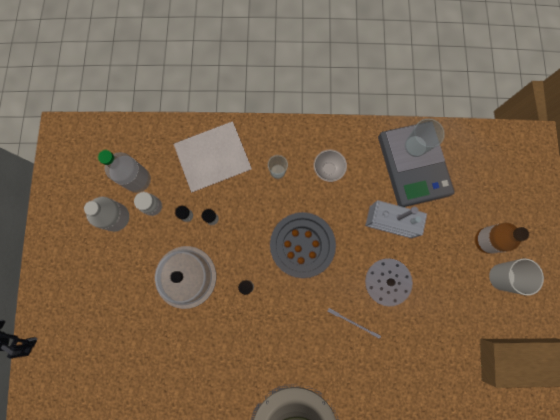

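View pics/scene0.png

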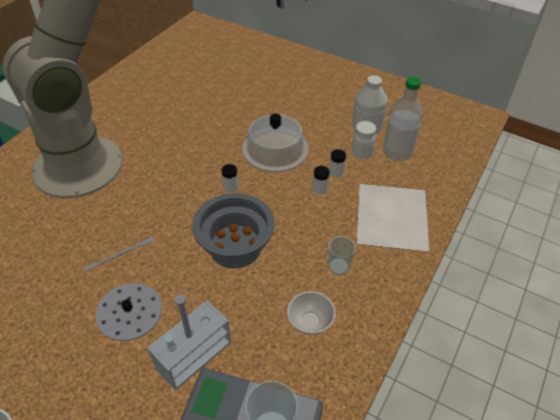

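```bash
cat >> h.py <<'E'
from scipy.spatial.transform import Rotation as Ro
from scipy.optimize import least_squares
def down(a):
    "tool pointing down, closing line at angle a from world x"
    y=np.array([np.cos(a),np.sin(a),0]); z=np.array([0,0,-1.]); x=np.cross(y,z)
    q=Ro.from_matrix(np.c_[x,y,z]).as_quat(); return np.r_[q[3],q[:3]]
def wrap(a): return (a+np.pi/2)%np.pi-np.pi/2
def circ(P):
    f=lambda c:np.hypot(*(P-c[:2]).T)-c[2]
    return least_squares(f,[*P.mean(0),.09],loss="soft_l1",f_scale=.002)
def dark(C,im,z,amin=20,th=45,near=None,r=.06):
    m=(im.max(2)<th).astype(np.uint8); n,_,st,ce=cv2.connectedComponentsWithStats(m)
    o=[(at_z(C,ce[i],z)[:2],int(st[i,4])) for i in range(1,n) if st[i,4]>=amin]
    if near is not None: o=sorted([b for b in o if np.hypot(*(b[0]-near))<r],key=lambda b:np.hypot(*(b[0]-near)))
    return o
def rim(n,C,z=.09,thing="desiccator",r=.092):
    out=[]
    for d in ctrl.regions_of(n,thing)[:1]:
        c=max(cv2.findContours(d["region"].astype(np.uint8),0,1)[0],key=len)[:,0]
        P=np.array([at_z(C,p,z)[:2] for p in c.astype(float)]); s=circ(P); out=(s.x.round(4),np.abs(s.fun).mean().round(4),d["p"])
    return out
def go(p,a,h=None):
    ctrl.move_to(np.array(p,float),down(a))
E
python3 - <<'E'
from h import *
for n in("top","scene"):
    C,im=snap(n)
    print(n,"rim",rim(n,C)); print("dome flange",rim(n,C,.008,"dome_knob")); print("plate",rim(n,C,.005,"plate_knob"))
    for near,z in(((.4,.165),.065),((.6,.26),.065),((.6,.33),.065),((.42,.335),.116),((.41,-.27),.034)):
        print(near,[(b[0].round(4),b[1]) for b in dark(C,im,z,6,60,near)])
    for d in ctrl.regions_of(n,"rack")[:1]:
        c=max(cv2.findContours(d["region"].astype(np.uint8),0,1)[0],key=len)[:,0]
        P=np.array([at_z(C,p,.09)[:2] for p in c.astype(float)],np.float32); print("rack",cv2.minAreaRect(P*1000))
ctrl.movel([.282,.667,.42])
go([.52,-.01,.42],0)
C,im=snap("wrist","w0.png"); print(rim("wrist",C), C[0][0,0])
go([.605,-.278,.40],0)
C,im=snap("wrist","w1.png")
for d in ctrl.mark_of("wrist","rod_mid")[:2]: print("rod",d["p"],at_z(C,d["location"],.11))
for d in ctrl.mark_of("wrist","rack")[:2]: print("rack",d["p"],at_z(C,d["location"],.0))
print(ctrl.read_state()["time_s"],ctrl.read_state()["qpos"])
E
```

```text
top rim (array([ 0.5209, -0.0115,  0.0891]), np.float64(0.001), 0.78)
dome flange (array([0.4254, 0.3311, 0.0911]), np.float64(0.0011), 0.61)
plate (array([ 0.4217, -0.2701,  0.068 ]), np.float64(0.0009), 0.79)
(0.4, 0.165) [(array([0.4008, 0.1461]), 156)]
(0.6, 0.26) [(array([0.6007, 0.2584]), 153)]
(0.6, 0.33) [(array([0.6089, 0.3355]), 157)]
(0.42, 0.335) [(array([0.4252, 0.3276]), 109)]
(0.41, -0.27) [(array([ 0.4219, -0.2687]), 45)]
rack ((594.7791137695312, -271.0052490234375), (160.2816162109375, 76.86772918701172), 77.81945037841797)
scene rim (array([ 0.5273, -0.0165,  0.0945]), np.float64(0.0066), 0.56)
dome flange (array([0.5915, 0.2856, 0.0387]), np.float64(0.0108), 0.67)
plate (array([ 0.425 , -0.2733,  0.0692]), np.float64(0.0008), 0.68)
(0.4, 0.165) [(array([0.407 , 0.1405]), 176)]
(0.6, 0.26) [(array([0.6068, 0.2543]), 175)]
(0.6, 0.33) [(array([0.6149, 0.3317]), 163)]
(0.42, 0.335) [(array([0.4356, 0.3163]), 136)]
(0.41, -0.27) [(array([ 0.4291, -0.2753]), 107)]
rack ((619.5172119140625, -294.2492370605469), (162.9368896484375, 105.6241455078125), 77.13438415527344)
[] 330.2482639223858
rod 0.69 [ 0.6025197  -0.28199971  0.11      ]
rack 0.58 [ 0.60545401 -0.28513526  0.        ]
6.9833 [-0.12215874  0.46512963  0.74088278  1.56353272 -0.32693494  1.24036264
  0.67520312]
```

```bash
python3 -c "
import cv2,numpy as np
a=cv2.imread('pics/w0.png');b=cv2.imread('pics/w1.png');cv2.imwrite('pics/w01.png',cv2.resize(np.hstack([a,b]),(800,300)))"
```

```text
(no output)
```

View pics/w01.png

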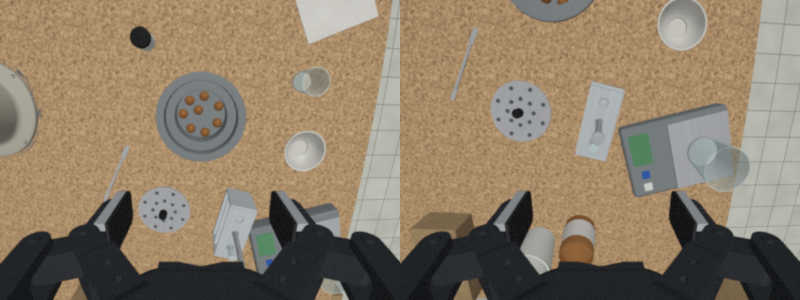

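```bash
cat >> h.py <<'E'
def over(xy,z,a):
    "put the wrist camera above xy with closing angle a"
    T=np.array(ctrl.get_calibration("wrist")["tool_from_camera"]); q=down(a)
    off=Ro.from_quat([*q[1:],q[0]]).apply(T[:3,3]); go([*(np.array(xy)-off[:2]),z],a)
def grey(im,th=60):
    h=cv2.cvtColor(im,cv2.COLOR_RGB2HSV); return cv2.morphologyEx((h[:,:,1]<th).astype(np.uint8),cv2.MORPH_OPEN,np.ones((3,3)))
def contour(im,px,th=60):
    m=grey(im,th); cs=cv2.findContours(m,cv2.RETR_EXTERNAL,cv2.CHAIN_APPROX_NONE)[0]
    return max([c for c in cs if cv2.pointPolygonTest(cv2.convexHull(c),tuple(map(float,px)),False)>=0],key=cv2.contourArea)[:,0].astype(float)
E
python3 - <<'E'
from h import *
a=np.radians(-12.2)
print(ctrl.get_calibration("wrist")["tool_from_camera"])
try: over([.605,-.278],.42,a)
except ctrl.PlanningError as e: print(e); a+=np.pi; over([.605,-.278],.42,a)
C,im=snap("wrist","w2.png"); print("cam",-C[2].T@C[3])
P=np.array([at_z(C,p,.09)[:2] for p in contour(im,proj(C,[.605,-.278,.09]))],np.float32)
r=cv2.minAreaRect(P*1000);print("rack",r)
for k,z in(("rod_mid",.11),("rod_tip",.01),("rack",0)):
    print(k,[(d["p"],at_z(C,d["location"],z)[:2]) for d in ctrl.mark_of("wrist",k)[:2]])
im=im.copy(); u=proj(C,[.605,-.278,.2]).astype(int); print(u)
cv2.imwrite("pics/w2c.png",cv2.resize(im[max(0,u[1]-80):u[1]+80,u[0]-100:u[0]+100,::-1],None,fx=4,fy=3.75))
over([.521,-.012],.42,0)
C,im=snap("wrist","w3.png"); print("cam",-C[2].T@C[3])
P=np.array([at_z(C,p,.09)[:2] for p in contour(im,proj(C,[.521,-.012,.09]))]);s=circ(P);print("rim",s.x,np.abs(s.fun).mean())
P=np.array([at_z(C,p,.005)[:2] for p in contour(im,proj(C,[.422,-.27,.01]))]);s=circ(P);print("plate",s.x,np.abs(s.fun).mean())
E
```

```text
[[ 1.88303293e-05 -9.56944148e-01 -2.90272108e-01  7.37498607e-02]
 [ 9.99999941e-01 -8.13960610e-05  3.33210838e-04 -7.60028505e-04]
 [-3.42491168e-04 -2.90272097e-01  9.56944090e-01 -1.42377279e-01]
 [ 0.00000000e+00  0.00000000e+00  0.00000000e+00  1.00000000e+00]]
cam [ 0.60460222 -0.27887642  0.56298417]
rack ((600.8110961914062, -283.7903747558594), (147.2425079345703, 65.80252075195312), 75.88001251220703)
rod_mid []
rod_tip []
rack [(0.56, array([ 0.59974028, -0.29119697]))]
[280 110]
cam [ 0.5213316  -0.01257405  0.56270453]
rim [ 0.51960549 -0.01143666  0.09072368] 0.00032348716525356904
plate [ 0.35371959 -0.0139769   0.63581217] 0.1341546917491834
```

View pics/w2c.png

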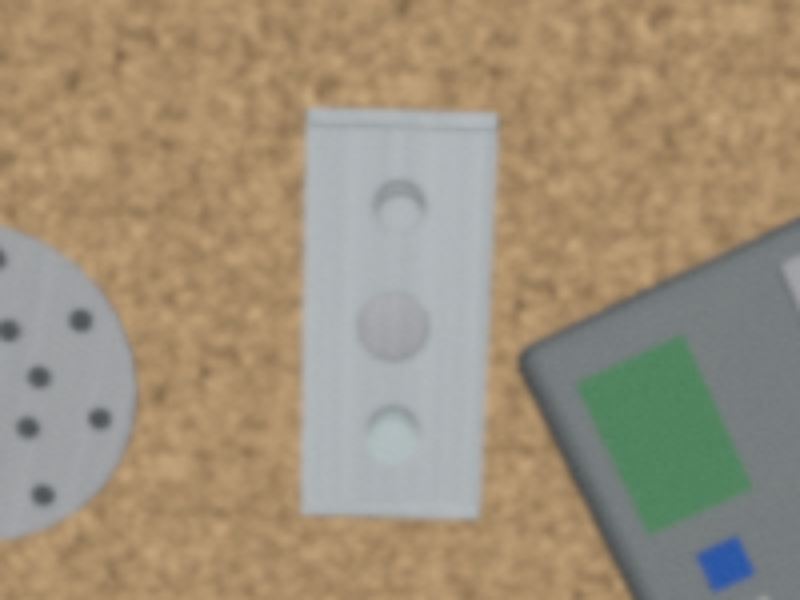

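View pics/w3.png

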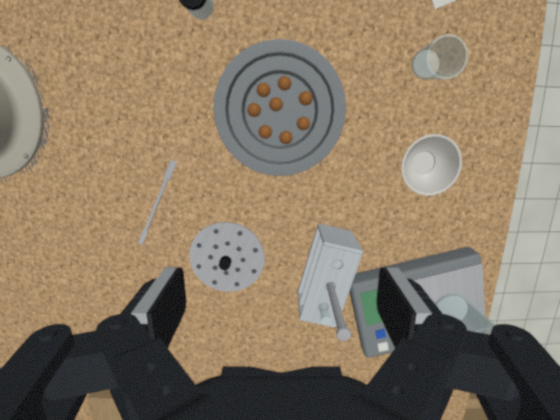

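```bash
cat > m.py <<'E'
from h import *
a=np.radians(-12.2)
over([.605,-.278],.42,a); C=cal("wrist")
f=lambda p,z:at_z(C,(180+p[0]/4,30+p[1]/3.75),z)[:2].round(4)
c=[f(p,.09) for p in((306,128),(497,130),(302,514),(479,520))]
print("corners",c,"mean",np.mean(c,0)); d=(c[0]+c[1]-c[2]-c[3]); print("yaw",np.degrees(np.arctan2(d[1],d[0]))-90)
print("hole+40",f((400,207),.09),"button",f((393,327),.212))
E
python3 m.py
```

```text
corners [array([ 0.5864, -0.2106]), array([ 0.6485, -0.2246]), array([ 0.5533, -0.3452]), array([ 0.6151, -0.3608])] mean [ 0.600825 -0.2853  ]
yaw -13.797034853717705
hole+40 [ 0.6114 -0.2435] button [ 0.6014 -0.2824]
```

```bash
cat > s1.py <<'E'
from h import *
c=np.array([.5203,-.0115])
px=[(285,83),(263,90),(306,98),(254,110),(276,104),(265,131),(286,137),(303,123)]
over([.521,-.012],.42,0); C=cal("wrist")
B=np.array([at_z(C,p,.023)[:2] for p in px]); np.save("balls0.npy",B); print((B-c).round(3).tolist())
g=np.array([(x,y) for x in np.arange(-.046,.047,.002) for y in np.arange(-.046,.047,.002) if np.hypot(x,y)<.046])
D=np.min(np.hypot(*(g[:,None]+c-B).transpose(2,0,1)),1); i=D.argmax(); e=g[i]; print("entry",e,D[i]); np.save("entry.npy",e)
a=np.radians(-13.8); R=[.6015,-.2824]
go([*R,.30],a); ctrl.movel([*R,.175],rate=.1)
ctrl.gripper_to(0.0); s=ctrl.read_state(); print(s["opening"],s["grasp_force"],s["ft_force"],s["ee_pos"],s["qpos"])
ctrl.movel([*R,.36],rate=.12); snap("scene","s1.png")
s=ctrl.read_state(); print(s["opening"],s["grasp_force"],s["ft_force"],s["time_s"])
E
python3 s1.py
```

```text
[[0.008, 0.041], [-0.026, 0.031], [0.041, 0.019], [-0.041, 0.001], [-0.006, 0.01], [-0.024, -0.031], [0.01, -0.041], [0.037, -0.019]]
entry [ 0.01  -0.012] 0.02728674767276731
0.18901261165513725 58.28944981098175 [ 0.33092779 -0.20451637  1.04922045] [ 0.60149734 -0.28252283  0.17513677] [-0.14493781  0.73590642  0.84161482  1.83005771 -0.69390021  0.89896133
  0.7843702 ]
0.1942236135226648 58.402671217918396 [-0.35808871  0.61558944 -0.99141585] 15.575
```

View pics/s1.png

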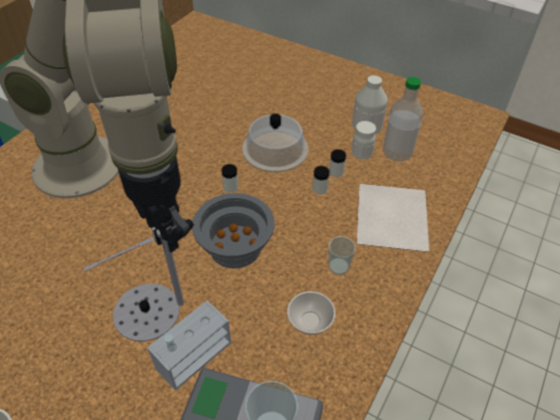

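```bash
cat > s2.py <<'E'
from h import *
c=np.array([.5203,-.0115]); e=np.load("entry.npy"); Z=.181
a=np.radians(-13.8)
go([*(c+e),.36],a); print(ctrl.movel([*(c+e),Z+.03],rate=.12), ctrl.movel([*(c+e),Z],rate=.04,guard=6))
t0=ctrl.read_state(); print(t0["time_s"],t0["ft_force"])
th0=np.arctan2(e[1],e[0]); N=14; F=[]
for i in range(1,int(5.6*N)+1):
    t=i/N; r=.0156+(.038-.0156)*min(t,1) if t<3.8 else .022+.016*max(0,(4.2-t)/.4)
    th=th0+2*np.pi*t
    ctrl.movel([*(c+r*np.array([np.cos(th),np.sin(th)])),Z],rate=.07)
    s=ctrl.read_state(); F.append(np.linalg.norm(s["ft_force"]-t0["ft_force"]))
    if F[-1]>12: print("force",i,F[-1])
    if i in(N,4*N): print(t,s["time_s"],max(F)); 
s=ctrl.read_state(); print(s["time_s"],max(F),s["opening"],s["grasp_force"])
ctrl.movel([*s["ee_pos"][:2],.36],rate=.12)
go([.6015,-.2824,.36],a)
snap("top","t2.png"); snap("scene","s2.png"); print(ctrl.read_state()["time_s"])
E
python3 s2.py; python3 -c "
import cv2,numpy as np
a=cv2.imread('pics/t2.png')[205:285,255:355];b=cv2.imread('pics/s2.png');b0=b[190:390,130:290]
cv2.imwrite('pics/c2.png',np.hstack([cv2.resize(a,(400,400)),cv2.resize(b0,(400,400))]))"
```

```text
False False
18.9083 [-0.1553555  -0.16765954 -0.59291883]
1.0 23.4167 1.6433945661921185
4.0 39.8 2.7059183717897595
46.2917 2.7059183717897595 0.19055690326794367 59.67253267765045
49.175
```

View pics/c2.png

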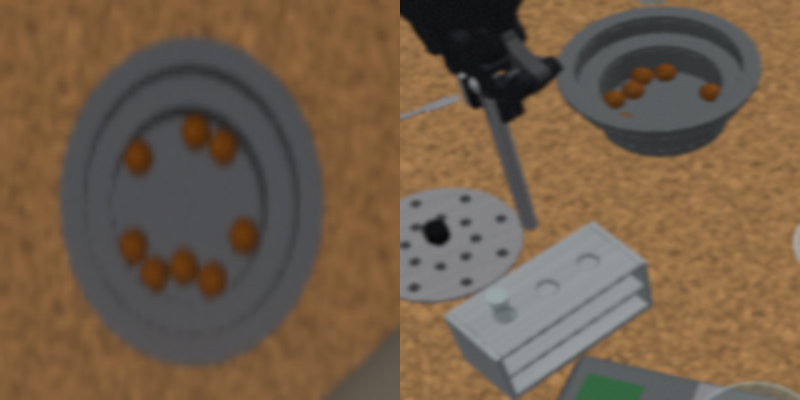

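Run:
```python
from h import *
C=cal("top"); c=np.array([.5203,-.0115]); B0=np.load("balls0.npy")
q=[(138,157),(195,132),(222,147),(243,236),(133,246),(154,274),(183,267),(210,279)]
P=np.array([at_z(C,(255+x/4,205+y/5),.023)[:2] for x,y in q])
D=np.hypot(*(P[:,None]-B0).transpose(2,0,1))
for p,d in zip(P-c,D): print(p.round(3),np.degrees(np.arctan2(p[1],p[0])).round(),d.min().round(3),d.argmin())
```

```text
[0.029 0.035] 50.0 0.02 2
[ 0.045 -0.007] -9.0 0.015 7
[ 0.036 -0.027] -37.0 0.008 7
[-0.016 -0.042] -111.0 0.013 5
[-0.023  0.038] 122.0 0.008 1
[-0.04   0.023] 150.0 0.016 1
[-0.035  0.001] 178.0 0.006 3
[-0.042 -0.018] -156.0 0.019 3
```

```bash
python3 -c "
import cv2,numpy as np
f=lambda n:cv2.resize(cv2.imread('pics/'+n)[210:330,130:220],(400,533),interpolation=cv2.INTER_CUBIC)
cv2.imwrite('pics/c3.png',np.hstack([f('s1.png'),f('s2.png')]))"
```

```text
(no output)
```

View pics/c3.png

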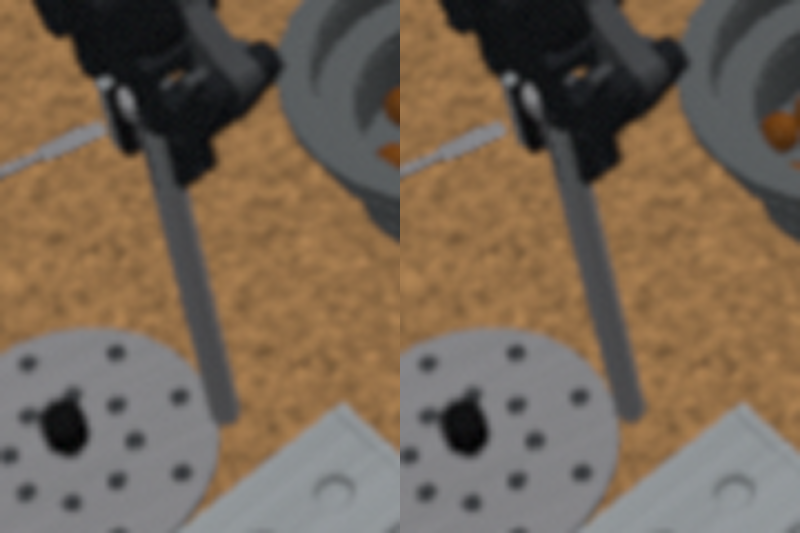

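Run:
```python
from h import *
R=[.6015,-.2824]
print(ctrl.read_state()["ee_pos"]); ctrl.movel([*R,.30],rate=.12); print(ctrl.read_state()["ee_pos"])
b=ctrl.movel([*R,.25],rate=.06,guard=8); s=ctrl.read_state(); print(b,s["ee_pos"],s["ft_force"])
if not b:
    b=ctrl.movel([*R,.174],rate=.06,guard=8); s=ctrl.read_state(); print(b,s["ee_pos"],s["ft_force"])
print(s["time_s"])
```

```text
[ 0.60212503 -0.28028097  0.3599193 ]
[ 0.60175485 -0.28247968  0.30053285]
False [ 0.60161455 -0.2826296   0.25033519] [ 0.20833107 -0.52365626 -0.99782699]
True [ 0.60173409 -0.28287138  0.17488368] [-0.15329397  0.03288803  6.22534664]
52.0167
```

```bash
cat > s3.py <<'E'
from h import *
R=[.6015,-.2824]; a=np.radians(-13.8)
ctrl.gripper_to(.7); ctrl.movel([*R,.30],rate=.15)
C,im=snap("top"); r=[b for b in dark(C,im,.034,6,60,(.41,-.27),.12)]; print(r)
C2,im2=snap("scene"); print(dark(C2,im2,.034,6,60,(.41,-.27),.12)); print("scene",rim("scene",C2,.005,"plate_knob"))
print("top",rim("top",C,.005,"plate_knob"))
p=rim("scene",C2,.005,"plate_knob")[0][:2]
over(p,.40,0); C,im=snap("wrist","w4.png")
P=np.array([at_z(C,q,.005)[:2] for q in contour(im,proj(C,[*p,.005]))]);s=circ(P);print("plate",s.x,np.abs(s.fun).mean())
print(dark(C,im,.034,30,50,s.x[:2],.03)); print(ctrl.read_state()["time_s"])
E
python3 s3.py
```

```text
[(array([ 0.3046435 , -0.24028451]), 186)]
[(array([ 0.46170751, -0.25719892]), 103)]
scene (array([ 0.4574, -0.2556,  0.0675]), np.float64(0.0011), 0.91)
top []
plate [ 0.45368063 -0.25494489  0.06955721] 0.00038152366690667933
[(array([ 0.45360413, -0.25485643]), 106)]
54.5417
```

View pics/w4.png

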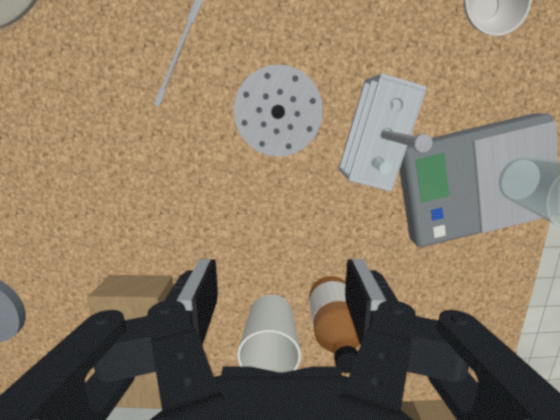

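```bash
cat > s4.py <<'E'
from h import *
P=[.4537,-.2549]; c=[.5200,-.0115]
go([*P,.15],0); ctrl.movel([*P,.034],rate=.1); ctrl.gripper_to(0); s=ctrl.read_state(); print(s["opening"],s["grasp_force"],s["ee_pos"])
ctrl.movel([*P,.20],rate=.15); f0=ctrl.read_state()["ft_force"]; print(f0,s["time_s"])
ctrl.movel([*c,.20],rate=.2); ctrl.movel([*c,.115],rate=.12)
b=ctrl.movel([*c,.086],rate=.03,guard=3); s=ctrl.read_state(); print(b,s["ee_pos"],s["ft_force"]-f0)
E
python3 s4.py
```

```text
0.0003631461343663076 5.333067537171701 [ 0.45402087 -0.25519531  0.03480312]
[ 1.51521702 -0.42770449  0.050439  ] 57.4583
False [ 0.52007297 -0.01151436  0.08613491] [-1.17818204  0.97195638 -0.48279106]
```

Run:
```python
from h import *
ctrl.movel([.52,-.0115,.25],rate=.2); ctrl.gripper_to(.7)
P=[.4537,-.2549]
over(P,.40,0); C,im=snap("wrist","w5.png")
q=np.array([at_z(C,q,.005)[:2] for q in contour(im,proj(C,[*P,.005]))]);s=circ(q);print("plate",s.x,np.abs(s.fun).mean())
print(dark(C,im,.034,30,50,s.x[:2],.03)); print(proj(C,[*P,.03]),ctrl.read_state()["time_s"],-C[2].T@C[3])
C2,im2=snap("scene"); print("scene",rim("scene",C2,.005,"plate_knob"))
```

```text
plate [ 0.45372643 -0.25498826  0.06956562] 0.00038326470095209164
[(array([ 0.45370605, -0.25488697]), 106)]
[280.59466602 112.4824553 ] 65.0583 [ 0.45453613 -0.25347653  0.54161795]
scene (array([ 0.4578, -0.2547,  0.0679]), np.float64(0.0011), 0.84)
```

View pics/w5.png

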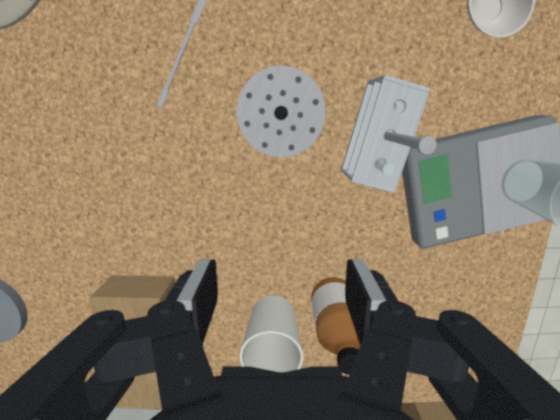

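```bash
cat > s4.py <<'E'
from h import *
P=[.4538,-.2549]
go([*P,.15],0); ctrl.gripper_to(.45); print(ctrl.read_state()["opening"]); ctrl.movel([*P,.045],rate=.12)
b=ctrl.movel([*P,.024],rate=.03,guard=4); s=ctrl.read_state(); print(b,s["ee_pos"],s["ft_force"])
z=s["ee_pos"][2]+.002
ctrl.movel([*P,z],rate=.03); snap("wrist","w6.png"); ctrl.gripper_to(0); s=ctrl.read_state(); print(s["opening"],s["grasp_force"],s["ee_pos"],s["ft_force"])
E
python3 s4.py
```

```text
0.4487900356947527
False [ 0.45375073 -0.25498074  0.02401003] [0.07408227 0.35131832 0.00251264]
0.21654800458356493 58.44465494155884 [ 0.45390051 -0.2548553   0.02640399] [-0.24042719  0.68147164  7.01995719]
```

Run:
```python
from h import *
P=[.4538,-.2549]
f0=ctrl.read_state()["ft_force"]
ctrl.movel([*P,.030],rate=.02); print(ctrl.read_state()["opening"],ctrl.read_state()["ft_force"])
ctrl.movel([*P,.10],rate=.05); s=ctrl.read_state(); print(s["opening"],s["grasp_force"],s["ft_force"],s["time_s"])
_,a=snap("wrist","w7.png"); _,b=snap("scene")
b=cv2.resize(b[180:380,60:260],(400,400)); cv2.imwrite("pics/c7.png",np.hstack([cv2.resize(a[100:420,60:500],(400,400)),b])[:,:,::-1])
```

```text
0.21927210040968317 [-0.28325703 -0.20102069 -2.40861136]
0.21686503483294248 58.696380257606506 [ 0.53307808 -0.03575658 -2.56486655] 70.9167
```

View pics/c7.png

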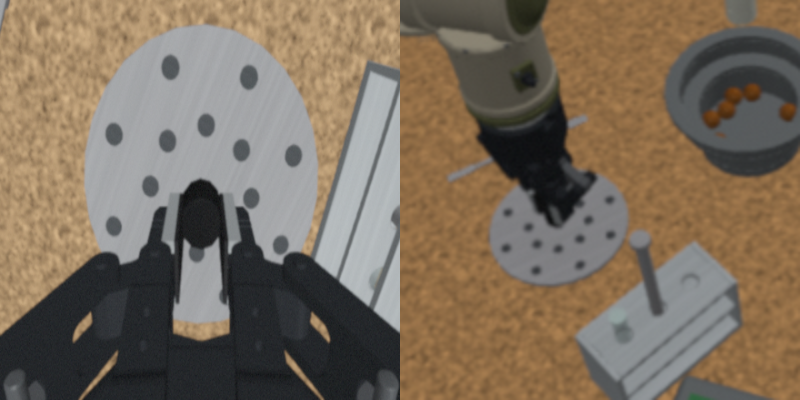

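```bash
cat > s5.py <<'E'
from h import *
P=[.4538,-.2549]; c=[.5200,-.0115]
ctrl.movel([*P,.20],rate=.15); ctrl.movel([*c,.20],rate=.2); ctrl.movel([*c,.125],rate=.12); f0=ctrl.read_state()["ft_force"]
b=ctrl.movel([*c,.080],rate=.03,guard=2.5); s=ctrl.read_state(); print(b,s["ee_pos"],s["ft_force"]-f0)
ctrl.gripper_to(.5); ctrl.movel([*c,.25],rate=.15)
over(c,.42,0); C,im=snap("wrist","w8.png"); print(ctrl.read_state()["time_s"])
print("knob",dark(C,im,.094,30,50,np.array(c),.03))
s=circ(np.array([at_z(C,p,.09)[:2] for p in contour(im,proj(C,[*c,.09]))]));print("rim",s.x,np.abs(s.fun).mean())
u=proj(C,[*c,.09]).astype(int); cv2.imwrite("pics/w8c.png",cv2.resize(im[max(0,u[1]-80):u[1]+80,u[0]-100:u[0]+100,::-1],None,fx=4,fy=3.75))
C2,im2=snap("top","t8.png")
for near in((.4,.146),(.6,.258),(.61,.335)): print(near,[(b[0].round(4),b[1]) for b in dark(C2,im2,.065,6,60,near)])
C2,im2=snap("scene")
for near in((.4,.146),(.6,.258),(.61,.335)): print(near,[(b[0].round(4),b[1]) for b in dark(C2,im2,.065,6,60,near)])
E
python3 s5.py
```

```text
True [ 0.52000066 -0.01152535  0.08642548] [-0.48759873  0.72050207  8.56226837]
77.5917
knob [(array([ 0.51896685, -0.01159813]), 124)]
rim [ 0.51961446 -0.01139514  0.090757  ] 0.0003263058138472485
(0.4, 0.146) [(array([0.4008, 0.1461]), 156)]
(0.6, 0.258) [(array([0.6007, 0.2584]), 153)]
(0.61, 0.335) [(array([0.609 , 0.3356]), 156)]
(0.4, 0.146) [(array([0.4069, 0.1406]), 172)]
(0.6, 0.258) [(array([0.6067, 0.254 ]), 173)]
(0.61, 0.335) [(array([0.6149, 0.3316]), 162)]
```

View pics/w8c.png

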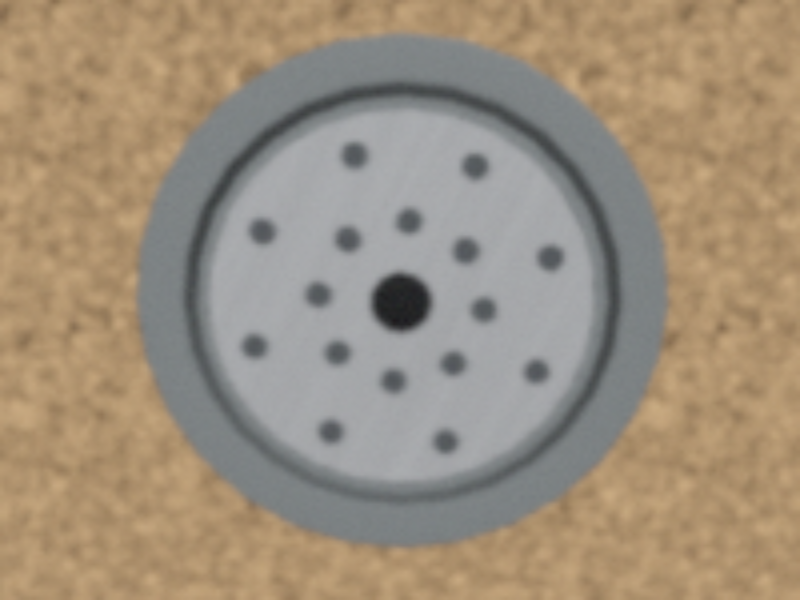

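```bash
cat > jar.py <<'E'
import sys
from h import *
def find(p,av):
    for a in (av,av+np.pi,0,np.pi,np.pi/2,-np.pi/2):
        try: over(p,.36,a); break
        except ctrl.PlanningError: pass
    C,im=snap("wrist"); b=dark(C,im,.065,60,60,p,.06); print("see",[(x[0].round(4),x[1]) for x in b],"a",np.degrees(a)); return b[0][0]
def plan(p,z,a):
    for k in(0,np.pi,-np.pi):
        try:
            go([*p,z],a+k); return a+k
        except ctrl.PlanningError: pass
    raise SystemExit("no plan")
def carry(p,ag,slot):
    c=np.array([.5203,-.0115]); th=np.radians(slot); t=c+.043*np.array([np.cos(th),np.sin(th)])
    a=plan(p,.16,ag); ctrl.gripper_to(.8); print("down",ctrl.movel([*p,.045],rate=.12,guard=8))
    ctrl.gripper_to(0); s=ctrl.read_state(); print("grip",s["opening"].round(3),s["grasp_force"].round(1),s["ee_pos"].round(4))
    z0=s["ee_pos"][2]; ctrl.movel([*p,.24],rate=.2); print(ctrl.read_state()["opening"].round(3))
    plan(t,.24,wrap(th+np.pi/2)); ctrl.movel([*t,z0+.065+.012],rate=.15); f0=ctrl.read_state()["ft_force"]
    b=ctrl.movel([*t,z0+.065-.006],rate=.025,guard=2.5); s=ctrl.read_state(); print("placed",b,s["ee_pos"].round(4),(s["ft_force"]-f0).round(1))
    ctrl.gripper_to(.62); ctrl.movel([*t,.25],rate=.15); print("t",ctrl.read_state()["time_s"])
E
python3 - <<'E'
from jar import *
p=find(np.array([.403,.144]),np.radians(110)); carry(p,np.radians(110),90)
E
```

```text
see [(array([0.399 , 0.1462]), 683)] a 110.0
down FalseTraceback (most recent call last):
  File "<stdin>", line 2, in <module>
  File "jar.py", line 17, in carry
    ctrl.gripper_to(0); s=ctrl.read_state(); print("grip",s["opening"].round(3),s["grasp_force"].round(1),s["ee_pos"].round(4))
                                                          ^^^^^^^^^^^^^^^^^^
AttributeError: 'float' object has no attribute 'round'
```

```bash
sed -i 's/s\["opening"\].round(3),s\["grasp_force"\].round(1)/round(s["opening"],3),round(s["grasp_force"],1)/; s/ctrl.read_state()\["opening"\].round(3)/round(ctrl.read_state()["opening"],3)/' jar.py
python3 - <<'E'
import jar
from jar import *
s=ctrl.read_state(); print(s["opening"],s["grasp_force"],s["ee_pos"],s["time_s"])
p=s["ee_pos"][:2]
# already at the jar and closed: skip approach
src=open("jar.py").read().replace('a=plan(p,.16,ag); ctrl.gripper_to(.8); print("down",ctrl.movel([*p,.045],rate=.12,guard=8))','pass')
exec(src); carry(p,0,90)
E
```

```text
0.4603134759872694 58.936807018010455 [0.39920961 0.14638229 0.04579583] 81.6
grip 0.456 58.9 [0.3992 0.1464 0.0458]
0.457
placed True [0.5204 0.0317 0.1109] [-0.8  1.4  5.2]
t 86.8083
```

Run:
```python
from jar import *
p=find(np.array([.603,.2565]),0); carry(p,0,330)
p=find(np.array([.611,.334]),0); carry(p,0,210)
c=[.5203,-.0115]
over(c,.42,0); C,im=snap("wrist","w9.png")
u=proj(C,[*c,.13]).astype(int); cv2.imwrite("pics/w9c.png",cv2.resize(im[max(0,u[1]-80):u[1]+80,u[0]-100:u[0]+100,::-1],None,fx=4,fy=3.75))
```

```text
see [(array([0.6009, 0.2603]), 694)] a 0.0
down False
grip 0.455 59.7 [0.6012 0.2605 0.0459]
0.457
placed True [ 0.5578 -0.0329  0.1109] [-0.7  1.3  6.7]
t 95.4583
see [(array([0.6093, 0.3385]), 696)] a 0.0
down False
grip 0.454 59.7 [0.6098 0.3387 0.0461]
0.455
placed True [ 0.4832 -0.0329  0.1109] [-1.3  0.6  8.3]
t 104.7917
```

View pics/w9c.png

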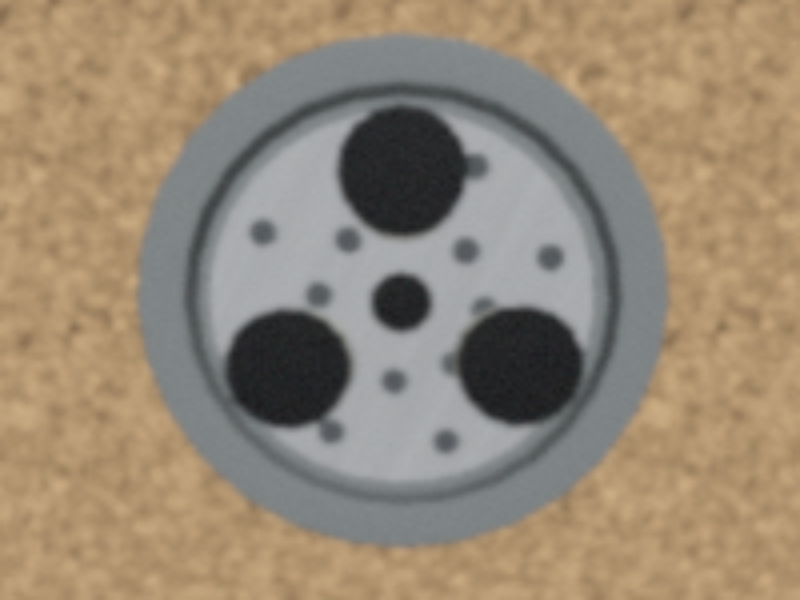

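```bash
cat > s6.py <<'E'
from jar import *
C,im=snap("top"); print([(b[0].round(3).tolist(),b[1]) for b in dark(C,im,.065,60,60)])
p=np.array([.427,.327])
for a in(0,np.pi,np.pi/2,-np.pi/2):
    try: over(p,.50,a); break
    except ctrl.PlanningError: pass
C,im=snap("wrist","w10.png"); b=dark(C,im,.116,60,60,p,.05); print("knob",[(x[0].round(4),x[1]) for x in b],"a",np.degrees(a)); p=b[0][0]
ctrl.gripper_to(.85)
plan(p,.22,np.pi/2); print(ctrl.movel([*p,.107],rate=.1,guard=8)); ctrl.gripper_to(0); s=ctrl.read_state(); print(s["opening"],s["grasp_force"],s["ft_force"])
ctrl.gripper_to(.85); ctrl.movel([*p,.16],rate=.12)
plan(p,.16,0); ctrl.movel([*p,.107],rate=.1,guard=8); ctrl.gripper_to(0); s=ctrl.read_state(); print(s["opening"],s["grasp_force"],s["ee_pos"],s["ft_force"],s["time_s"])
E
python3 s6.py
```

```text
[([0.721, -0.19], 715), ([0.601, -0.135], 80), ([0.572, -0.035], 230), ([0.563, -0.647], 159), ([0.526, 0.031], 176), ([0.487, -0.038], 174), ([0.425, 0.341], 109)]
knob [(array([0.4239, 0.3306]), 260)] a 0.0
False
0.3402563161825271 58.551923632621765 [-1.78602472 -0.82656933  8.57473189]
0.34227622982573797 58.557509779930115 [0.42422826 0.33078495 0.10781028] [-1.35364961 -0.09683454  8.00794456] 113.925
```

```bash
cat > s7.py <<'E'
from h import *
s=ctrl.read_state(); p=s["ee_pos"][:2]; c=[.5205,-.0115]
ctrl.movel([*p,.29],rate=.12); s=ctrl.read_state(); print(s["opening"],s["ft_force"])
ctrl.movel([*c,.29],rate=.15); ctrl.pause(.3); ctrl.movel([*c,.207],rate=.08); f0=ctrl.read_state()["ft_force"]; 
b=ctrl.movel([*c,.190],rate=.015,guard=3); s=ctrl.read_state(); print(b,s["ee_pos"],s["ft_force"]-f0)
ctrl.pause(.3); ctrl.gripper_to(.85); ctrl.movel([*c,.30],rate=.12)
over(c,.42,0); C,im=snap("wrist","w11.png")
print("knob",dark(C,im,.206,60,60,np.array(c),.04), "cam",-C[2].T@C[3])
q=circ(np.array([at_z(C,p,.09)[:2] for p in contour(im,proj(C,[*c,.09]))]));print("rim",q.x,np.abs(q.fun).mean())
u=proj(C,[*c,.13]).astype(int); x=im[max(0,u[1]-80):u[1]+80,u[0]-100:u[0]+100]
_,t=snap("scene","s11.png"); y=t[160:290,160:310]
cv2.imwrite("pics/c11.png",np.hstack([cv2.resize(x,(450,400)),cv2.resize(y,(350,400))])[:,:,::-1]); print(ctrl.read_state()["time_s"])
E
python3 s7.py
```

```text
0.3372070111078432 [ 0.52384602  0.2701369  -3.13084908]
True [ 0.52015792 -0.01145706  0.19782773] [-1.591568    1.26910768  9.93555541]
knob [(array([ 0.51917327, -0.01167194]), 615)] cam [ 0.52038504 -0.01141495  0.56193255]
rim [ 0.51917676 -0.0117646   0.09256894] 0.00033258309212810057
122.8
```

View pics/c11.png

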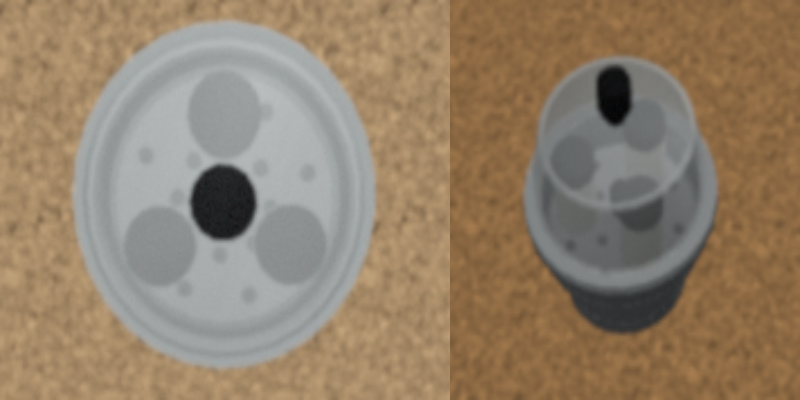

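```bash
python3 -c "
from cell import ctrl
print(ctrl.finish_job())"
```

```text
the job is handed in; nothing more can be done
None
```

The job is handed in at about 123 s. I stirred 5.6 rounds with the rod's end about 4 mm above the floor and put the rod back in the middle hole. The plate lies flat with all three jars on it, and the dome is centred to within about 0.6 mm. The one thing I could not confirm is that every single ball ended clearly away from its start: three of the eight final positions lie 6–8 mm from some ball's starting spot, and the balls look alike.

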